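# Square a pipette tip box into the corner stop

### The job

The pipette tip box stands askew in front of the aluminium corner stop that is fixed to the bench. Slide it along the bench, without lifting or tipping it, fully home into the corner: its back (the long side opposite the small lid lip) flush along the long far wall and its left end flush against the short wall. Then take the gripper away; do not disturb the beaker and the small white sample bottle.

Things in the scene. Friction and masses are not known exactly. Their poses are not given: they have to be found in the camera images.
- corner_stop: Fixed aluminium L. Origin: inner corner of the wall faces, at bench height. x points away from the robot, square into the long wall (inner face: plane x=0, y=-156..-6 mm); y points left, square into the short wall (inner face: plane y=0, x=-111..-6 mm). Walls 12 thick, 60 mm high; 8 mm high foot 28 mm wide outside only. Space at x<0, y<0 is plain bench. Yaw -0.35..0.25 rad.
- tip_box: Tip box, dark base, amber lid (fixed), loose, 0.28-0.56 kg, friction 0.3-0.4, 87x118x85 mm high. Origin: centre of underside. x to the back: flat back at x=+44, flat front at x=-38 mm with a lid lip mid-way (30 wide, 52-55 mm high) out to x=-44. y to the left end: ends at y=+-59. Starts clear of the walls, up to 0.3 rad askew. Home: origin at x=-44, y=-59 mm in corner_stop's frame.
- back_left (a point): point on the box's left back vertical edge (box frame 44, 59, 20 mm)
- back_right (a point): point on the box's right back vertical edge (box frame 44, -59, 20 mm)
- front_left (a point): point on the box's left front vertical edge (box frame -38, 59, 20 mm)
- beaker: bystander: empty clear beaker, 73 mm across, 92 mm high, to the left of the corner stop; origin: centre of the underside. Leave it alone.
- sample_bottle: bystander: small white screw-cap bottle, 54 mm across, 98 mm high, left and near the bench's front edge; origin: centre of the underside. Leave it alone.

How it is judged:
By the outcome, as a careful person would: the job done as asked, in the order asked, and still so for the second after the job is handed in, with the robot touching nothing.
It also fails if it takes over 56 s, if anything falls off the work surface, if the arm or the gripper's body presses on something with over 40 N, if the wrist force passes 120 N, or if a joint passes its speed limit or range.

### The arm

A 6-joint arm with a two-finger parallel gripper is mounted at the origin on a cart in front of the work surface, level with it; the furniture and walls round the work are solid. World frame = base frame: x ahead of the robot, y to its left, z up, the work surface at z = 0. Lengths are in mm, angles in rad, forces in N, time in s.
With the tool pointing down it reaches from about 300 to 775 mm from the base axis. Payload 14.6 kg.
Tool frame: the origin (TCP) lies midway between the tips of the shut fingers; the grasp point (between the pads) lies 19 mm behind it; z points along the fingers, y is the line along which they close (so a half turn about z gives the same grasp; the last joint's range is limited). The gripper opens to 94 mm and grips with 3 to 60 N. Pads are 16 mm wide; open, the fingers measure 119 mm over their backs; the gripper's body (75 mm by 177 mm) begins 78 mm behind the grasp point.
Start: joints at [1.16, 0.3, 1.521, -0, 1.321, -0.067], TCP at [185.384, 517.805, 205.446] pointing down, gripper open.
Joint ranges: [-3.03, 3.03], [-0.79, 2.21], [0.23, 2.52], [-1.04, 4.18], [0, 3.07], [-2.55, 2.55]. Speed limits (rad/s): [2.22, 2.22, 2.57, 3.14, 3.14, 3.14].

### API

Orientations are given as [roll, pitch, yaw] about the fixed x, y, z axes, in that order (R = Rz(yaw) Ry(pitch) Rx(roll)).
In Python, from cell import manip gives the robot as it stands.
- The arm moves only by the shell command python3 -m creep 'ROWS' [OPENING] [FORCE]. ROWS is text: rows parted by semicolons, each of 6 numbers parted by spaces: the shift along the tool's x, y, z normalised to -1 to 1, where 1 is 4 cm, then the turn, a rotation vector about the tool's x, y, z normalised to -1 to 1, where 1 is pi rad. In form: dx dy dz ax ay az; .... A call has 1 to 20 rows; each row shifts and turns the commanded pose from where the row before left it, along the tool's axes as they then stand; what a row does not reach is not made up. A row lasts 1/8 s, in which the tool goes at most 62.5 mm and 10.7 degrees, less where a joint would pass 70% of its speed; a pose out of reach is approached as far as the arm can. A call with a number of a shift or a turn outside -1 to 1 is refused whole. A call with a gripper value outside its range is refused whole. OPENING is the closure, from 0 (fully open) to 1 (shut), set as the call begins (- or left out, the last holds). The fingers move at their own pace and stop on an object; FORCE is the grip in N (left out, the last holds). Time passes only in rows, so rows that do not move let the fingers close. It gives the time, the measured TCP pose, the force, the opening and the grip force at its end, in the units of the state.
- manip.read_state(): the state, without advancing time (a new reading comes with each control period).
- manip.camera(name): name is "scene" or "top"; returns a dict with "color" (400x640x3 uint8, red, green, blue), "range_z" (400x640 float32, mm along the optical axis (not along the pixel's ray), 0 where there is no reading), "camera_matrix" (3x3 intrinsics, pixels), "k1" (the pictures are not rectified: a ray, as slopes to the right and down, at radius r is drawn at 1 + k1 r^2 times it, then the intrinsics apply), "T" (4x4, takes a point from camera to world coordinates). Camera axes: x right, y down, z forward; pixel columns grow to the right and rows downward; lengths in mm; the calibration is good to about 2 mm. A picture is of the moment at which its call begins.
- manip.sign_off(): hands the job in; it is judged then, once.
The state is a dict: "clock": time; "joints": joint angles; "qd": joint speeds; "effort": joint torques, N m; "eef_pos": TCP position; "eef_rot": TCP orientation; "wrist_force": force on the tool from outside, world axes, zero at the start; "moment": the same for the moment, N m; "finger_gap": finger opening in mm; "finger_force": force on a finger pad.
Only numpy, scipy, OpenCV 4.12 (cv2) and the standard library are available. Lean on these libraries where they do the work, as an engineer would, in place of code of your own. Each camera call takes 0.05 s, during which the arm holds its last target. There are 200 camera calls.

## Working session

There is one attempt and no reset: what is moved stays moved. The work goes in short steps, Python scripts to look and compute and a shell command to move; the robot and the scene stay as the last step left them, time stands still between calls to the robot, and variables do not carry over. Pictures are saved under pics/ and viewed, at most 10 in all, crops included, and the job is handed in when it is done.

```bash
ls; mkdir -p pics; python3 - <<'E'
from cell import manip
import cv2,numpy as np,pickle
d={}
for n in("scene","top"):
    c=manip.camera(n);d[n]=c;cv2.imwrite(f"pics/{n}0.png",c["color"][:,:,::-1]);print(n,c["camera_matrix"],c["k1"],c["T"].round(3))
pickle.dump(d,open("d0.pkl","wb"))
print(manip.read_state())
E
```

```text
pics
scene [[422.60568231   0.         318.52231489]
 [  0.         422.60568231 199.14150715]
 [  0.           0.           1.        ]] -0.07479599185591328 [[ 6.39000e-01 -5.22000e-01  5.65000e-01 -6.62070e+01]
 [-7.69000e-01 -4.14000e-01  4.86000e-01 -5.17228e+02]
 [-2.00000e-02 -7.45000e-01 -6.66000e-01  7.27627e+02]
 [ 0.00000e+00  0.00000e+00  0.00000e+00  1.00000e+00]]
top [[392.53042138   0.         317.7039656 ]
 [  0.         392.53042138 188.92730775]
 [  0.           0.           1.        ]] -0.06677299282799694 [[-2.30000e-02 -9.90000e-01  1.39000e-01  3.77860e+02]
 [-1.00000e+00  2.40000e-02  5.00000e-03 -5.11900e+00]
 [-9.00000e-03 -1.39000e-01 -9.90000e-01  9.21318e+02]
 [ 0.00000e+00  0.00000e+00  0.00000e+00  1.00000e+00]]
{'clock': 0.1, 'joints': array([ 1.16041524e+00,  3.00436413e-01,  1.52147985e+00, -1.86197296e-05,
        1.32070188e+00, -6.65988167e-02]), 'qd': array([ 3.20768958e-05, -1.37525406e-03, -1.99658697e-03, -4.03473669e-04,
        1.95565372e-05,  2.36212853e-04]), 'effort': array([ 1.22640722e-03, -5.32642829e+01, -3.53283441e+01,  7.09349220e-02,
        2.34936696e-02,  1.96086637e-05]), 'eef_pos': array([185.29618948, 517.61222505, 204.94818104]), 'eef_rot': array([-3.14056824e+00, -5.02500530e-05,  2.79781498e+00]), 'wrist_force': array([-0.3288092 ,  0.40416131,  0.32944766]), 'moment': array([ 0.04249941, -0.00214606,  0.01610579]), 'finger_force': 0.0, 'finger_gap': 94.2855790910283}
```

View pics/scene0.png

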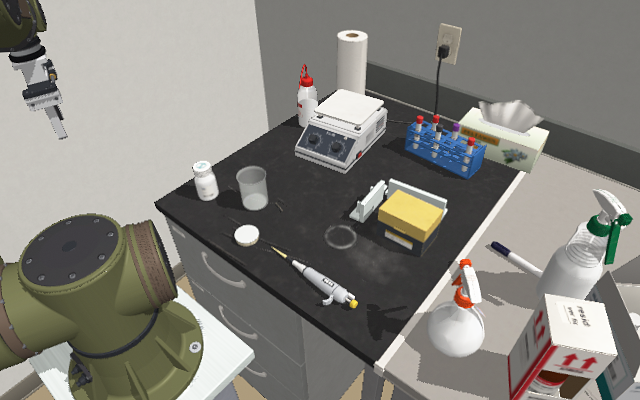

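View pics/top0.png

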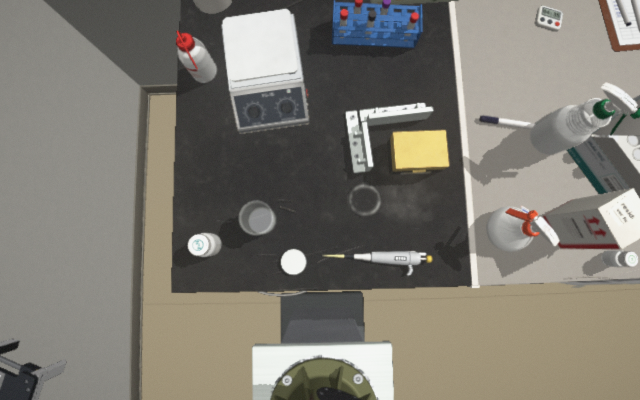

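```bash
cat > h.py <<'E'
import numpy as np,cv2
def ray(c,uv):
    K=c["camera_matrix"];p=np.array(uv,float).reshape(-1,1,2)
    n=cv2.undistortPoints(p,K,np.array([c["k1"],0,0,0.]))[:,0]
    d=np.c_[n,np.ones(len(n))]@c["T"][:3,:3].T
    return c["T"][:3,3],d,n
def at_z(c,uv,z):
    o,d,_=ray(c,uv);return o+d*((z-o[2])/d[:,2])[:,None]
def tri(c1,p1,c2,p2):
    o,d,_=ray(c1,[p1]);q,e,_=ray(c2,[p2]);d=d[0];e=e[0]
    s=np.linalg.lstsq(np.c_[d,-e],q-o,rcond=None)[0]
    a=o+s[0]*d;b=q+s[1]*e;return (a+b)/2,np.linalg.norm(a-b)
def cloud(c):
    h,w=c["range_z"].shape;u,v=np.meshgrid(np.arange(w),np.arange(h))
    o,d,n=ray(c,np.c_[u.ravel(),v.ravel()])
    z=c["range_z"].ravel();P=o+d*z[:,None];P[z==0]=np.nan
    return P.reshape(h,w,3)
E
python3 - <<'E'
import pickle,cv2,numpy as np
from h import *
d=pickle.load(open("d0.pkl","rb"))
t=d["top"]["color"][95:195,340:470,::-1];cv2.imwrite("pics/topc.png",cv2.resize(t,None,fx=6,fy=6,interpolation=cv2.INTER_CUBIC))
t=d["scene"]["color"][165:265,335:465,::-1];cv2.imwrite("pics/scc.png",cv2.resize(t,None,fx=6,fy=6,interpolation=cv2.INTER_CUBIC))
for n in d:
    P=cloud(d[n]);c=d[n]["color"].astype(int)
    m=(c[...,0]-c[...,2]>70)&(c[...,1]>110)
    box=np.array([(P[...,0]>350)&(P[...,0]<750)])[0]&(P[...,1]<0)&(P[...,1]>-350)
    mm=m&box&(P[...,2]>70)
    Q=P[mm];print(n,len(Q),np.percentile(Q[:,2],[5,50,95]),cv2.minAreaRect(Q[:,:2].astype(np.float32)))
    g=box&(P[...,2]>50)&(P[...,2]<68)&(abs(c[...,0]-c[...,2])<30);G=P[g];print(len(G),np.median(G[:,2]),G.min(0),G.max(0))
E
```

```text
scene 1607 [73.9865478  84.92858625 86.93843465] ((579.717041015625, -230.09637451171875), (85.58786010742188, 117.7995834350586), 0.936059832572937)
587 59.23929206675052 [ 537.77218235 -270.48229974   50.01983242] [ 685.61145149 -104.9138378    63.98995684]
top 1928 [81.23634495 83.64456206 86.02036149] ((579.1525268554688, -228.39993286132812), (82.82080841064453, 117.79008483886719), 1.204995036125183)
667 58.435520990797386 [ 532.73282217 -286.12982475   50.09896799] [ 685.57509672 -102.9617316    63.30615334]
```

View pics/topc.png

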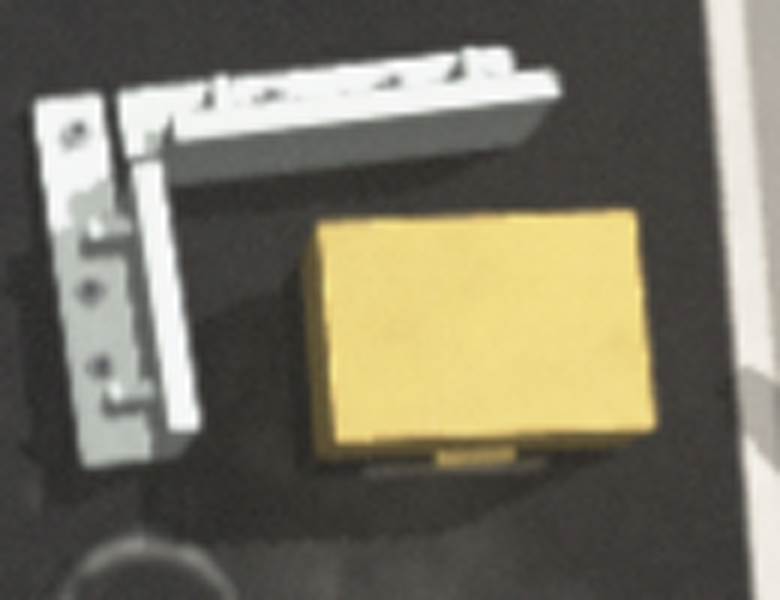

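View pics/scc.png

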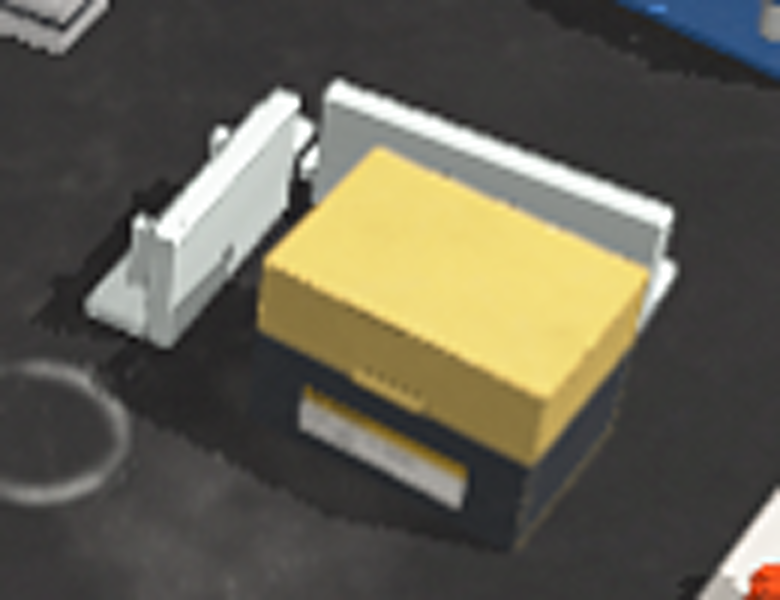

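```bash
python3 - <<'E'
import pickle,numpy as np
from h import *
d=pickle.load(open("d0.pkl","rb"));T=d["top"];S=d["scene"]
f=lambda pts,o:(np.array(pts,float)+.5)/6-.5+np.array(o)
tc=lambda p:f(p,(340,95)); sc=lambda p:f(p,(335,165))
bt=at_z(T,tc([(318,222),(636,210),(655,428),(337,442)]),85);print("box top T\n",bt.round(1))
bs=at_z(S,sc([(380,148),(650,270),(545,400),(262,262)]),85);print("box top S\n",bs.round(1))
for a,b in zip([(318,222),(636,210),(655,428),(337,442)],[(380,148),(650,270),(545,400),(262,262)]): print(tri(T,tc([a])[0],S,sc([b])[0]))
for nm,B in(("T",bt),("S",bs)):
    e=B[1]-B[0];g=B[2]-B[3];l=B[0]-B[3];r=B[1]-B[2]
    print(nm,"yaws",[np.arctan2(v[0],-v[1]) for v in(e,g)],[np.arctan2(-v[1],v[0]) for v in (l,r)],B.mean(0))
def corner(lw,sw):
    A,B=lw;C,D=sw
    yl=np.arctan2((B-A)[0],-(B-A)[1]);ys=np.arctan2((D-C)[1],-(D-C)[0])
    s=np.linalg.solve(np.c_[(B-A)[:2],-(D-C)[:2]],(C-A)[:2]);return yl,ys,A+s[0]*(B-A)
print(corner(at_z(T,tc([(175,142),(555,98)]),60),at_z(T,tc([(162,160),(200,430)]),60)))
print(corner(at_z(S,sc([(335,100),(665,225)]),60),at_z(S,sc([(298,108),(178,238)]),60)))
E
```

```text
box top T
 [[ 619.  -168.5   85. ]
 [ 621.2 -286.5   85. ]
 [ 539.3 -287.5   85. ]
 [ 536.8 -171.1   85. ]]
box top S
 [[ 620.8 -171.4   85. ]
 [ 623.5 -286.4   85. ]
 [ 540.5 -288.6   85. ]
 [ 538.  -171.6   85. ]]
(array([ 620.57444874, -169.89975514,   83.73588609]), np.float64(3.1841679022282263))
(array([ 621.27795099, -286.55945806,   86.41223761]), np.float64(1.2617781800035235))
(array([ 539.83757169, -288.14343908,   84.91590605]), np.float64(1.4852842637925183))
(array([ 537.12485479, -171.44538625,   85.3113213 ]), np.float64(1.17401451793344))
T yaws [np.float64(0.018641721205015553), np.float64(0.021822306184383907)] [np.float64(-0.031812322265973234), np.float64(-0.012184118610836311)] [ 579.07966806 -228.39003183   85.        ]
S yaws [np.float64(0.023033426219814808), np.float64(0.021515647894358933)] [np.float64(-0.0023569027180077454), np.float64(-0.026497607133437608)] [ 580.67314189 -229.49550486   85.        ]
(np.float64(0.09892209154482778), np.float64(-0.09311201570102697), array([ 658.259209  , -114.74101069,   60.        ]))
(np.float64(0.10496380966972009), np.float64(-0.07222965765237596), array([ 661.10924102, -117.12403646,   60.        ]))
```

The top view shows the box lid corners at crop px (318,222), (636,210), (655,428), (337,442), with the wall inner corner at about (165,143). This puts the corner at (659.5, -116) with yaw 0.097. The box origin is at (577, -229) with yaw 0.02, so it needs about 49 mm toward the long wall, then 45 mm left. I'll push it with two partly open fingers.

```bash
python3 -m creep '-.69 -.755 0 0 0 0;-.69 -.755 0 0 0 0;-.69 -.755 0 0 0 0;-.69 -.755 0 0 0 0;-.69 -.755 0 0 0 0;-.69 -.755 0 0 0 0;-.69 -.755 0 0 0 0;-.69 -.755 0 0 0 0;-.69 -.755 0 0 0 0;-.69 -.755 0 0 0 0;-.69 -.755 0 0 0 0;-.69 -.755 0 0 0 0;-.69 -.755 0 0 0 0;-.69 -.755 0 0 0 0;-.69 -.755 0 0 0 0;-.69 -.755 0 0 0 0;-.69 -.755 0 0 0 0;-.69 -.755 0 0 0 0;-.69 -.755 0 0 0 0;-.69 -.755 0 0 0 0' 0.25
python3 -m creep '0 0 0 0 0 .0575;0 0 0 0 0 .0575;0 0 0 0 0 .0575;0 0 0 0 0 .0575;0 0 0 0 0 .0575;0 0 0 0 0 .0575;0 0 0 0 0 .0575;0 0 0 0 0 .0575;0 0 0 0 0 .0575;0 0 0 0 0 .0575;0 0 0 0 0 .0575;0 0 0 0 0 .0575;0 0 0 0 0 .0575;0 0 0 0 0 .0575;0 0 0 0 0 .055;0 0 0 0 0 0;0 0 0 0 0 0'
```

```text
clock: 2.6
eef_pos: [501.8, -238.2, 205.1]
eef_rot: [3.141, -0.001, 2.798]
wrist_force: [1.2, 1.3, 0.4]
finger_gap: 70.6
finger_force: 0.0
clock: 4.72
eef_pos: [501.4, -236.9, 205.3]
eef_rot: [-3.141, 0.0, 0.1]
wrist_force: [-0.2, -0.2, 0.7]
finger_gap: 70.8
finger_force: 0.0
```

```bash
python3 -m creep '0 0 .75 0 0 0;0 0 .75 0 0 0;0 0 .75 0 0 0;0 0 .75 0 0 0;0 0 .75 0 0 0;0 0 .5 0 0 0;0 0 .37 0 0 0;0 0 0 0 0 0'
python3 - <<'E'
from cell import manip
import cv2,pickle
d={n:manip.camera(n) for n in("scene","top")}
a=cv2.resize(d["scene"]["color"][140:280,310:490,::-1],None,fx=2.2,fy=2.2);b=cv2.resize(d["top"]["color"][80:220,330:510,::-1],None,fx=2.2,fy=2.2)
cv2.imwrite("pics/p1.png",cv2.hconcat([a,b]))
E
```

```text
clock: 5.72
eef_pos: [501.1, -236.7, 19.9]
eef_rot: [-3.141, 0.001, 0.097]
wrist_force: [1.4, -0.1, 0.1]
finger_gap: 71.0
finger_force: 0.0
```

View pics/p1.png

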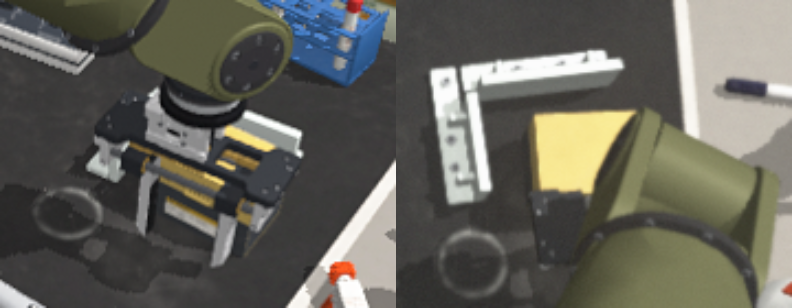

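The gripper is down, with both fingers in front of the box's front face and nothing else near. Next I push toward the long wall.

```bash
python3 -m creep '.15 0 0 0 0 0;.15 0 0 0 0 0;.15 0 0 0 0 0;.12 0 0 0 0 0;.12 0 0 0 0 0;.12 0 0 0 0 0;.12 0 0 0 0 0;.12 0 0 0 0 0;.12 0 0 0 0 0;.12 0 0 0 0 0;.12 0 0 0 0 0;.12 0 0 0 0 0;.1 0 0 0 0 0;.1 0 0 0 0 0'
python3 -m creep '.06 0 0 0 0 0;.06 0 0 0 0 0;.06 0 0 0 0 0;.04 0 0 0 0 0'
```

```text
clock: 7.58
eef_pos: [570.6, -230.2, 20.6]
eef_rot: [3.142, 0.0, 0.096]
wrist_force: [-1.6, -0.3, -0.3]
finger_gap: 70.3
finger_force: 0.8
clock: 8.07
eef_pos: [578.6, -229.6, 20.7]
eef_rot: [-3.141, 0.002, 0.096]
wrist_force: [-16.0, -2.4, 7.3]
finger_gap: 70.4
finger_force: 7.9
```

```bash
python3 -m creep '.025 0 0 0 0 0;0 0 0 0 0 0'
python3 -m creep '-.3 0 0 0 0 0;-.7 0 0 0 0 0;-.7 0 0 0 0 0;0 0 -.8 0 0 0;0 0 -.8 0 0 0;0 0 -.8 0 0 0;0 0 -.8 0 0 0;0 0 -.8 0 0 0;0 0 0 0 0 0'
```

```text
clock: 8.32
eef_pos: [578.4, -229.6, 20.6]
eef_rot: [-3.141, 0.004, 0.097]
wrist_force: [-17.3, -1.4, 8.5]
finger_gap: 70.3
finger_force: 8.8
clock: 9.45
eef_pos: [513.2, -236.3, 183.2]
eef_rot: [3.139, -0.004, 0.096]
wrist_force: [-0.1, 0.2, -0.9]
finger_gap: 70.3
finger_force: 0.0
```

```bash
python3 -m creep '.72 .56 0 0 0 0;.72 .56 0 0 0 0;.72 .56 0 0 0 0;.72 .56 0 0 0 0;0 0 0 0 0 -.0556;0 0 0 0 0 -.0556;0 0 0 0 0 -.0556;0 0 0 0 0 -.0556;0 0 0 0 0 -.0556;0 0 0 0 0 -.0556;0 0 0 0 0 -.0556;0 0 0 0 0 -.0556;0 0 0 0 0 -.0556;0 0 0 0 0 0' 0.57
python3 - <<'E'
from cell import manip
from h import *
C=np.array([659.5,-116]);a=.097;R=np.array([[np.cos(a),-np.sin(a)],[np.sin(a),np.cos(a)]])
d={n:manip.camera(n) for n in("scene","top")}
for n in d:
    P=cloud(d[n]);c=d[n]["color"].astype(int)
    m=(c[...,0]-c[...,2]>70)&(c[...,1]>110)&(P[...,2]>70)&(P[...,2]<95)&(abs(P[...,0]-600)<120)&(abs(P[...,1]+200)<130)
    Q=((P[m][:,:2]-C)@R).astype(np.float32);print(n,len(Q),Q.min(0),Q.max(0),cv2.minAreaRect(Q))
a=cv2.resize(d["scene"]["color"][140:280,310:490,::-1],None,fx=2.2,fy=2.2);b=cv2.resize(d["top"]["color"][80:220,330:510,::-1],None,fx=2.2,fy=2.2)
cv2.imwrite("pics/p2.png",cv2.hconcat([a,b]))
E
```

```text
clock: 11.2
eef_pos: [635.5, -313.9, 179.5]
eef_rot: [-3.141, -0.001, 1.667]
wrist_force: [-0.3, 0.0, 0.4]
finger_gap: 40.2
finger_force: 0.0
scene 1481 [ -85.60123 -162.97687] [  2.0091999 -45.139404 ] ((-41.481876373291016, -103.89583587646484), (117.9913330078125, 87.31129455566406), 89.49303436279297)
top 1861 [ -83.047165 -161.9218  ] [ -0.43230554 -43.618168  ] ((-41.88414764404297, -102.80502319335938), (82.58456420898438, 118.17524719238281), 0.17084431648254395)
```

View pics/p2.png

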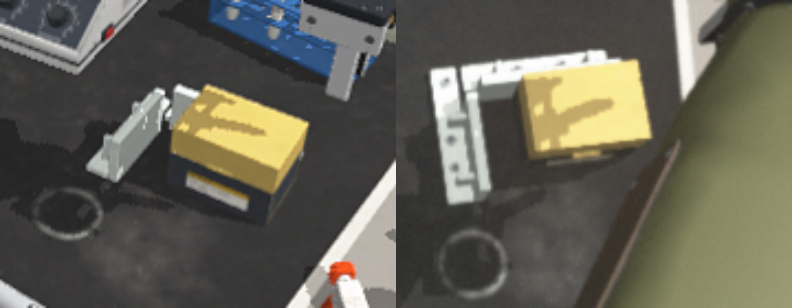

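The box is flush along the long wall in both views. Its right end is at y ≈ -162 in the corner frame, about 44 mm from home. Lowering, then pushing on the right end.

```bash
python3 -m creep '0 0 .75 0 0 0;0 0 .75 0 0 0;0 0 .75 0 0 0;0 0 .75 0 0 0;0 0 .6 0 0 0;0 0 .38 0 0 0;0 0 0 0 0 0'
python3 -m creep '.15 0 0 0 0 0;.15 0 0 0 0 0;.15 0 0 0 0 0;.12 0 0 0 0 0;.12 0 0 0 0 0;.12 0 0 0 0 0;.12 0 0 0 0 0;.12 0 0 0 0 0;.12 0 0 0 0 0;.12 0 0 0 0 0;.1 0 0 0 0 0;.1 0 0 0 0 0'
```

```text
clock: 12.18
eef_pos: [635.3, -313.8, 20.5]
eef_rot: [-3.14, -0.001, 1.667]
wrist_force: [0.6, 0.6, 0.2]
finger_gap: 40.4
finger_force: 0.0
clock: 13.68
eef_pos: [629.9, -254.4, 21.5]
eef_rot: [3.142, 0.0, 1.668]
wrist_force: [0.3, -2.8, 1.5]
finger_gap: 40.2
finger_force: 1.3
```

```bash
python3 -m creep '.06 0 0 0 0 0;.06 0 0 0 0 0;.05 0 0 0 0 0;0 0 0 0 0 0'
python3 -m creep '.03 0 0 0 0 0;.03 0 0 0 0 0;0 0 0 0 0 0'
```

```text
clock: 14.18
eef_pos: [629.2, -247.6, 21.3]
eef_rot: [-3.141, -0.0, 1.668]
wrist_force: [0.5, -0.4, 1.1]
finger_gap: 40.6
finger_force: 0.2
clock: 14.55
eef_pos: [629.0, -245.5, 21.3]
eef_rot: [-3.141, -0.0, 1.668]
wrist_force: [0.5, -2.9, -0.2]
finger_gap: 40.5
finger_force: 1.2
```

```bash
python3 -m creep '.03 0 0 0 0 0;.03 0 0 0 0 0;0 0 0 0 0 0'
python3 -m creep '.03 0 0 0 0 0;.03 0 0 0 0 0;0 0 0 0 0 0'
```

```text
clock: 14.92
eef_pos: [629.0, -245.5, 21.9]
eef_rot: [3.14, 0.004, 1.667]
wrist_force: [1.5, -16.1, -2.3]
finger_gap: 40.1
finger_force: 8.3
clock: 15.3
eef_pos: [629.0, -245.5, 22.5]
eef_rot: [3.139, 0.007, 1.667]
wrist_force: [4.8, -29.7, -2.5]
finger_gap: 40.4
finger_force: 15.2
```

```bash
python3 -m creep '-.3 0 0 0 0 0;-.7 0 0 0 0 0;0 0 -.8 0 0 0;0 0 -.8 0 0 0;0 0 -.8 0 0 0;0 0 -.8 0 0 0;0 0 -.8 0 0 0;0 0 0 0 0 .0556;0 0 0 0 0 .0556;0 0 0 0 0 .0556;0 0 0 0 0 .0556;0 0 0 0 0 .0556;0 0 0 0 0 .0556;0 0 0 0 0 .0556;0 0 0 0 0 .0556;0 0 0 0 0 .0556;0 0 0 0 0 0' 0.57
python3 -m creep '-.76 -.67 0 0 0 0;-.76 -.67 0 0 0 0;-.76 -.67 0 0 0 0;-.76 -.67 0 0 0 0;0 0 .75 0 0 0;0 0 .75 0 0 0;0 0 .75 0 0 0;0 0 .75 0 0 0;0 0 .6 0 0 0;0 0 .4 0 0 0;0 0 0 0 0 0;0 0 0 0 0 0' 0.25
```

```text
clock: 17.42
eef_pos: [632.4, -280.2, 181.2]
eef_rot: [-3.141, 0.0, 0.097]
wrist_force: [-0.1, -0.5, -0.0]
finger_gap: 40.4
finger_force: 0.0
clock: 18.92
eef_pos: [501.6, -185.7, 22.3]
eef_rot: [3.141, -0.001, 0.097]
wrist_force: [-0.1, -0.8, 1.1]
finger_gap: 70.3
finger_force: 0.0
```

```bash
python3 -m creep '.2 .12 0 0 0 0;.2 0 0 0 0 0;.2 0 0 0 0 0;.2 0 0 0 0 0;.2 0 0 0 0 0;.15 0 0 0 0 0;.15 0 0 0 0 0;.15 0 0 0 0 0;.1 0 0 0 0 0;.1 0 0 0 0 0;.05 0 0 0 0 0;.04 0 0 0 0 0;.04 0 0 0 0 0;0 0 0 0 0 0'
python3 -m creep '.03 0 0 0 0 0;.03 0 0 0 0 0;0 0 0 0 0 0'
```

```text
clock: 20.68
eef_pos: [572.5, -183.5, 21.5]
eef_rot: [3.142, -0.0, 0.096]
wrist_force: [-0.7, 0.3, 0.6]
finger_gap: 70.5
finger_force: 0.0
clock: 21.05
eef_pos: [573.9, -183.3, 21.4]
eef_rot: [-3.141, 0.002, 0.096]
wrist_force: [-8.9, -0.8, 5.6]
finger_gap: 70.7
finger_force: 4.6
```

```bash
python3 -m creep '.03 0 0 0 0 0;.03 0 0 0 0 0;0 0 0 0 0 0'
python3 -m creep '-.3 0 0 0 0 0;-.7 0 0 0 0 0;-.7 0 0 0 0 0;0 0 -.9 0 0 0;0 0 -.9 0 0 0;0 0 -.9 0 0 0;0 0 -.9 0 0 0;0 -.9 -.5 0 0 0;-.5 -.9 -.5 0 0 0;-.5 -1 0 0 0 0;-.5 -1 0 0 0 0;-.5 -1 0 0 0 0;0 -1 0 0 0 0;0 -1 0 0 0 0;0 -1 0 0 0 0;0 -1 0 0 0 0;0 0 0 0 0 0'
python3 - <<'E'
from cell import manip
from h import *
C=np.array([659.5,-116]);a=.097;R=np.array([[np.cos(a),-np.sin(a)],[np.sin(a),np.cos(a)]])
d={n:manip.camera(n) for n in("scene","top")}
for n in d:
    P=cloud(d[n]);c=d[n]["color"].astype(int)
    m=(c[...,0]-c[...,2]>70)&(c[...,1]>110)&(P[...,2]>70)&(P[...,2]<95)&(abs(P[...,0]-600)<120)&(abs(P[...,1]+200)<130)
    Q=((P[m][:,:2]-C)@R).astype(np.float32);print(n,len(Q),Q.min(0),Q.max(0),cv2.minAreaRect(Q))
a=cv2.resize(d["scene"]["color"][150:270,330:460,::-1],None,fx=3,fy=3);b=cv2.resize(d["top"]["color"][90:210,330:460,::-1],None,fx=3,fy=3)
cv2.imwrite("pics/p3.png",cv2.hconcat([a,b]))
E
```

```text
clock: 21.42
eef_pos: [573.7, -183.2, 21.4]
eef_rot: [-3.14, 0.008, 0.097]
wrist_force: [-34.0, -1.1, 19.5]
finger_gap: 70.7
finger_force: 16.8
clock: 23.55
eef_pos: [395.7, 154.8, 205.4]
eef_rot: [-3.141, -0.0, 0.099]
wrist_force: [0.1, -1.2, -0.0]
finger_gap: 70.0
finger_force: 0.0
scene 1418 [ -84.14962  -119.574196] [ 1.358      -0.13218407] ((-41.56526184082031, -60.00178146362305), (119.39891815185547, 85.30985260009766), 89.67123413085938)
top 1879 [ -83.45992 -117.11711] [-0.6962214  1.2081801] ((-42.14048767089844, -57.84773635864258), (82.1191177368164, 118.32743072509766), 0.4489278197288513)
```

View pics/p3.png

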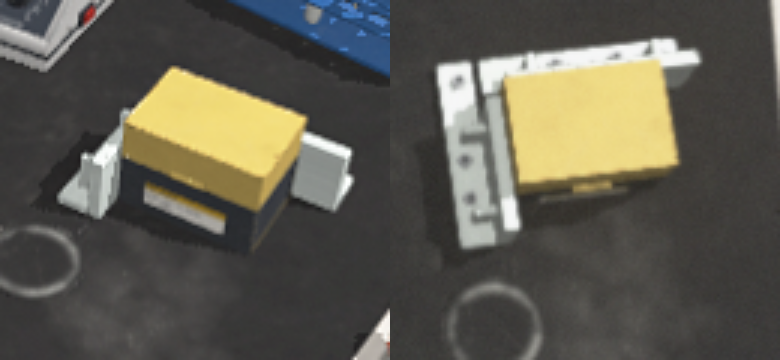

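The box sits in the corner with no gap to either wall in both views. The top view puts the lid centre at (-42, -58) in the corner frame, against (-41, -59) at home, and the gripper is clear.

```bash
python3 -c "
from cell import manip
print(manip.sign_off())"
```

```text
the job is handed in; nothing more can be done
None
```

The tip box is home in the corner, flush to both walls within the 1–2 mm the cameras can resolve; the gripper is clear, the arm stayed well above the beaker and sample bottle, and the job was handed in at about 24 s.

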